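# Pack the bolt cartons level and sweep the bar over the tray

## Task

Lift the blue-banded carton out of its red bin, where it stands on end, and lay it on the bare counter on its broad side; then take it again and put it and the green-banded carton broad side down into the two empty lanes of the red tray, without dropping them, so that nothing stands above the rim. With both in, prove it by sliding the level bar by its yellow grip right across the tray to the other end, and leave it there. Leave the orange-banded carton in its lane and the other things on the counter where they are.

Things in the scene. Friction and masses are not known exactly. Their poses are not given: they have to be found in the camera images.
- tray: Red packing tray on a grey base plate (150 by 264 by 10), fixed. Origin: centre of the underside, z up. Inside 116 (x) by 170 (y), walls 4 thick; tray floor 10, rim 45 above the counter. Two red dividers along x (4 thick, top 38 above the counter) part it into three lanes, each 116 long (x), 54 wide (y). Aluminium rails 45 high run along y at x = +-67 and carry the level bar.
- lane2 (a point): Centre of the floor of the middle lane (empty; tray y = 0), 10 above the counter; axes as the tray's.
- lane3 (a point): Centre of the floor of the lane on the tray's +y side (empty; tray y = +58), 10 above the counter; axes as the tray's.
- bar (a joint): Travel (m) of the level bar along the tray's +y: 0 = -y end (bar centre at y = -112, where it starts within 12), 0.224 = +y end stop (y = +112). About 1.5 N of friction; stays where left. The steel bar, 14 wide (y), lies along the tray's x, underside 46.5, top 56.5 above the counter, just over the rim; a carton standing proud stops it.
- bar_grip (a point): Middle of the bar's yellow grip block, which moves with the bar: 40 (tray x) by 24 (tray y) by 34 tall, standing on the bar, top 90.5 above the counter; this point is 76.5 above the counter, axes as the tray's.
- bin: Red stock bin fixed to the counter, outside 115 by 115, origin at the centre of its underside, open front to its -x. Floor 8 thick; side and back walls 45 high (sides drop to 34 near the front), front lip 26 high, walls 3 thick. A few small bolts lie flat in the back.
- carton_a: Blue-banded cardboard carton of bolts, rigid, 30 (its x) by 44 (its y) by 64 (its z), about 0.22 kg, origin at its centre. It starts standing on end (its z up) on the bin floor, its x and y along the bin's, at least 27 clear of the bin's side walls; its top is 72 above the counter.
- carton_b: Green-banded carton, rigid, 64 (its x) by 44 (its y) by 30 (its z), about 0.22 kg, origin at its centre. It starts lying broad side down on the counter.
- carton_c: Orange-banded carton, same size and axes as the green one, already lying flat in the tray's -y lane. To be left there.
- wrench: Steel wrench lying on the counter; bystander.
- screwdriver: Screwdriver lying on the counter; bystander.
- oil_can: Yellow can, 60 across, 140 tall, standing; bystander.
- big_bolt: Big hex bolt standing on its head, 84 tall, head 44 across; bystander.
- mug: Blue mug, 80 across, 90 tall; bystander.
Not all that is in view belongs to the job. Leave any turquoise look-alike of the carton_a alone. Leave any purple look-alike of the carton_b alone.

How it is judged:
On the way, in this order (a step that is already met when the one before it is completed fails the run):
1. the blue-banded carton lies broad side down on the bare counter, let go (height (world z) of carton_a below 0.019 m and angle between the x axis of carton_a and the z axis of tray, either way round below 0.1 rad and contact force between the fingers and carton_a below 0.1 N), for 0.2 s.
2. all three cartons lie flat in the tray, let go, with the bar still at its starting end (angle between the x axis of carton_a and the z axis of tray, either way round below 0.1 rad and x of carton_a in the frame of tray between -0.045 and 0.045 m and y of carton_a in the frame of tray between -0.085 and 0.085 m and z of carton_a in the frame of tray between 0.015 and 0.029 m and angle between the z axis of each of carton_b, carton_c and the z axis of tray, either way round below 0.1 rad and x of carton_b in the frame of tray between -0.045 and 0.045 m and y of carton_b in the frame of tray between -0.085 and 0.085 m and z of carton_b in the frame of tray between 0.015 and 0.029 m and x of carton_c in the frame of tray between -0.045 and 0.045 m and y of carton_c in the frame of tray between -0.085 and 0.085 m and z of carton_c in the frame of tray between 0.015 and 0.029 m and contact force between the fingers and carton_a below 0.1 N and contact force between the fingers and carton_b below 0.1 N and value of joint bar below 0.05 m), for 0.2 s.
At the end, for the whole second after the job is handed in: All three cartons lie at rest, broad side down (within 0.1 rad), on the floor of the tray's lanes (centre 15 to 29 mm above the tray's underside), so below the rim, and the level bar has been slid across to the +y end (joint above 0.20 of 0.224 m) and is still (angle between the x axis of carton_a and the z axis of tray, either way round below 0.1 rad and x of carton_a in the frame of tray between -0.045 and 0.045 m and y of carton_a in the frame of tray between -0.085 and 0.085 m and z of carton_a in the frame of tray between 0.015 and 0.029 m and angle between the z axis of each of carton_b, carton_c and the z axis of tray, either way round below 0.1 rad and x of carton_b in the frame of tray between -0.045 and 0.045 m and y of carton_b in the frame of tray between -0.085 and 0.085 m and z of carton_b in the frame of tray between 0.015 and 0.029 m and x of carton_c in the frame of tray between -0.045 and 0.045 m and y of carton_c in the frame of tray between -0.085 and 0.085 m and z of carton_c in the frame of tray between 0.015 and 0.029 m and linear speed of each of carton_a, carton_b, carton_c below 0.02 m/s and value of joint bar above 0.2 m and velocity of joint bar between -0.01 and 0.01 m/s); the robot touches nothing.
It fails at once if the wrench, screwdriver, yellow can, big bolt or mug is shifted by more than 3 cm (distance of any of wrench, screwdriver, oil_can, big_bolt, mug from where it was at the start of the episode above 0.03 m).
It fails at once if a carton is let go in mid-air (its centre over 90 mm above the counter) ((height (world z) of carton_a above 0.09 m and contact force between the fingers and carton_a below 0.05 N) or (height (world z) of carton_b above 0.09 m and contact force between the fingers and carton_b below 0.05 N)).
It fails at once if the orange-banded carton is lifted out of its lane (z of carton_c in the frame of tray above 0.045 m).
It also fails if it takes over 72 s, if anything falls off the work surface, if the arm or the gripper's body presses on something with over 40 N, if the wrist force passes 120 N, or if a joint passes its speed limit or range.

## Robot

A 6-joint arm with a two-finger parallel gripper is mounted at the origin on the work surface. World frame = base frame: x ahead of the robot, y to its left, z up, the work surface at z = 0. Lengths are in m, angles in rad, forces in N, time in s.
With the tool pointing down it reaches from about 0.375 to 0.9 m from the base axis. Payload 3.1 kg.
Tool frame: the origin (TCP) lies between the finger pads; the fingertips stand manip.nose_length ahead of it and the grasp point (between the pads) lies 5 mm behind it (manip.nose_length is the distance from the TCP to the fingertips, in m); z points along the fingers, y is the line along which they close (so a half turn about z gives the same grasp; the last joint's range is limited). The gripper opens to 85 mm and grips with 20 to 120 N. Pads are 22 mm wide; open, the fingers measure 114 mm over their backs; the gripper's body (76 mm by 85 mm) begins 54 mm behind the grasp point. The pads swing forward as they close: fully open they stand 13 mm farther back than shut.
Start: joints at [-1.31, 0.527, 1.433, -0, 1.181, -0.178], TCP at [0.266, -0.566, 0.245] pointing down, gripper open.
Joint ranges: [-3.08, 3.08], [-0.75, 2.2], [0.22, 2.44], [-1.43, 4.57], [0, 2.65], [-2.85, 2.85]. Speed limits (rad/s): [2.79, 2.79, 3.14, 3.14, 3.14, 3.14].

## Interface

Orientations are given as a unit quaternion [x, y, z, w].
In Python, from station import monitor, eyes, job, manip gives the robot as it stands.
- The arm moves only by the shell command python3 -m pendant 'ROWS' [FORCE]. ROWS is JSON, a list that holds one entry, the list of rows, each a list of 7 numbers: the shift along the tool's x, y, z as a fraction of full scale, then the turn, a rotation vector about the tool's x, y, z as a fraction of full scale, then the opening, from 0 (shut) to 1 (fully open). A call has 1 to 20 rows; each row shifts and turns the commanded pose from where the row before left it, along the tool's axes as they then stand; what a row does not reach is not made up. Full scale, the value 1, is 800 mm for a shift and 0.12 rad for a turn. A row lasts 1/10 s, in which the tool goes at most 50 mm and 8.59 degrees, less where a joint would pass 70% of its speed; a pose out of reach is approached as far as the arm can. A call with a number of a shift or a turn outside -1 to 1 is refused whole. A call with a gripper value outside its range is refused whole. The fingers move at their own pace and stop on an object; FORCE is the grip in N (left out, the last holds). Time passes only in rows, so rows that do not move let the fingers close. It gives the time, the measured TCP pose, the force, the opening and the grip force at its end, in the units of the state.
- monitor.sense(): the state, without advancing time (a new reading comes with each control period).
- eyes.snapshot(name): name is "scene" or "side" or "wrist"; returns a dict with "pixels" (420x560x3 uint8, red, green, blue), "depth" (420x560 float32, m along the optical axis (not along the pixel's ray), 0 where there is no reading), "intrinsics" (3x3 intrinsics, pixels), "eye" and "attitude" of the camera in the world. Camera axes: x right, y down, z forward; pixel columns grow to the right and rows downward; lengths in m; the calibration is good to about 2 mm. A picture is of the moment at which its call begins.
- job.sign_off(): hands the job in; it is judged then, once.
The state is a dict: "t": time; "q": joint angles; "qd": joint speeds; "tau": joint torques, N m; "tcp_pos": TCP position; "tool_rot": TCP orientation; "force": force on the tool from outside, world axes, zero at the start; "ft_torque": the same for the moment, N m; "finger_gap": opening from 0.0 (shut) to 1.0 (fully open); "gripper_force": force on a finger pad.
Only numpy, scipy, OpenCV 4.12 (cv2) and the standard library are available. Lean on these libraries where they do the work, as an engineer would, in place of code of your own. Each camera call takes 0.05 s, during which the arm holds its last target. There are 200 camera calls.

## Working session

There is one attempt and no reset: what is moved stays moved. The work goes in short steps, Python scripts to look and compute and a shell command to move; the robot and the scene stay as the last step left them, time stands still between calls to the robot, and variables do not carry over. Pictures are saved under pics/ and viewed, at most 11 in all, crops included, and the job is handed in when it is done.

```bash
ls; mkdir -p pics; cat > h.py <<'E'
import numpy as np, cv2
from scipy.spatial.transform import Rotation as R
from station import monitor, eyes, job, manip
def snap(name, fn=None, crop=None, up=1):
    s=eyes.snapshot(name)
    np.savez('last_%s.npz'%name, **{k:np.asarray(v) for k,v in s.items()})
    if fn:
        im=s['pixels'][:,:,::-1]
        if crop: u0,v0,u1,v1=crop; im=im[v0:v1,u0:u1]
        cv2.imwrite(fn, cv2.resize(im,None,fx=up,fy=up,interpolation=cv2.INTER_CUBIC))
    return s
def load(name): return dict(np.load('last_%s.npz'%name))
def rot(a):
    a=np.array(a); return a if a.shape==(3,3) else R.from_quat(a).as_matrix()
def cloud(s):
    d=s['depth'];K=s['intrinsics'];v,u=np.indices(d.shape)
    p=np.stack([(u-K[0,2])/K[0,0]*d,(v-K[1,2])/K[1,1]*d,d],-1)
    return p@rot(s['attitude']).T+np.array(s['eye'])
def pt(s,u,v,P=None):
    P=cloud(s) if P is None else P
    return P[v,u].round(4)
E
python3 - <<'E'
from h import *
print(monitor.sense(), manip.nose_length)
for n in('scene','side'):
    s=snap(n,'pics/%s0.png'%n,up=1.42); print(n,s['eye'],s['attitude'])
E
```

```text
pics
{'t': 0.0, 'q': array([-1.31050617e+00,  5.28454000e-01,  1.43388114e+00,  9.61779257e-06,
        1.18142055e+00, -1.78508330e-01]), 'qd': array([ 1.27047638e-04,  2.65477822e-04, -6.06174629e-04, -1.64883599e-03,
       -1.00901582e-03, -8.20134058e-05]), 'tau': array([ 1.31702946e-03, -4.42346942e+01, -1.78025186e+01, -1.23369691e-04,
        8.54649232e-03,  5.58936875e-06]), 'tcp_pos': array([ 0.26537902, -0.56511022,  0.2443478 ]), 'tool_rot': array([ 9.76028203e-01,  2.17641395e-01, -3.97686815e-05, -1.08079529e-03]), 'force': array([-0.30331456,  0.05922084, -0.01701347]), 'ft_torque': array([-0.00990402, -0.03466095,  0.0320972 ]), 'gripper_force': 0.0, 'finger_gap': 0.9986721347270351} 0.014
scene [ 1.10405722 -1.02016421  1.07754391] [ 0.87601896  0.24544943 -0.10386385 -0.40194237]
side [-0.0218245   0.89746371  0.93180962] [-0.23997503  0.86819419 -0.41821539  0.11724643]
```

View pics/scene0.png

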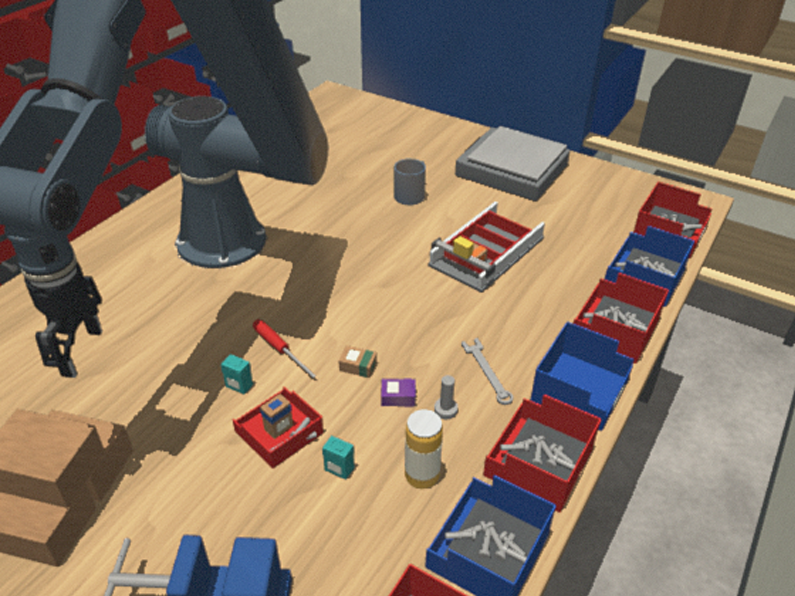

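View pics/side0.png

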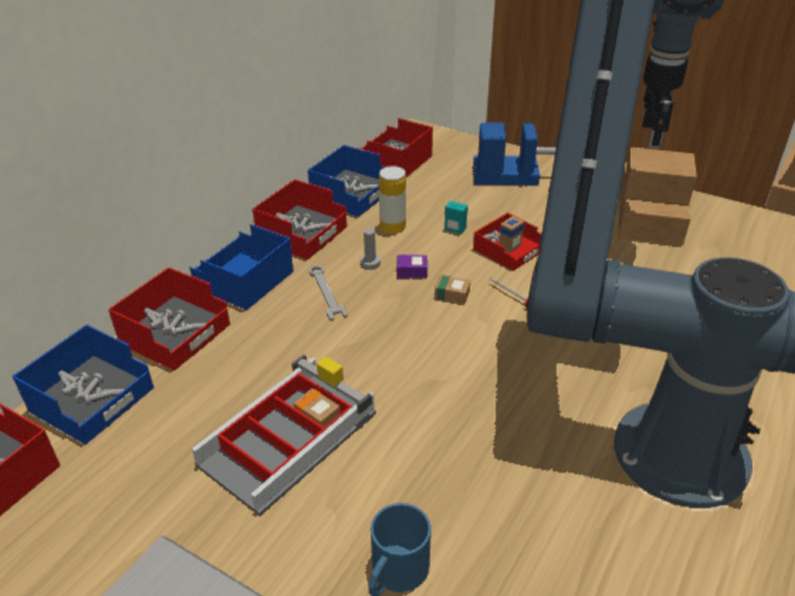

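The scene picture (scaled 1.42) shows these objects:
- **Red bin (278,428):** holds a carton with a blue band on top (277,412). This is carton_a. The turquoise look-alikes at (237,372) and (338,457) stand outside the bin.
- **Green-banded carton (357,361):** this is carton_b. The purple one at (398,391) is the decoy.
- **Tray (487,247):** the yellow grip is at (463,246) and the orange-banded carton is beside it.

I'll measure them and confirm in one crop.

```bash
python3 - <<'E'
from h import *
s=load('scene'); t=load('side')
im=s['pixels'][235:330,155:305,::-1]
cv2.imwrite('pics/crop1.png',cv2.resize(im,None,fx=5,fy=5,interpolation=cv2.INTER_CUBIC))
def rect(n,s,u0,v0,u1,v1,zl,zh):
    u0,v0,u1,v1=[int(a/1.42) for a in(u0,v0,u1,v1)]
    P=cloud(s)[v0:v1,u0:u1].reshape(-1,3); P=P[(P[:,2]>zl)&(P[:,2]<zh)]
    r=cv2.minAreaRect((P[:,:2]*1000).astype(np.float32))
    print(n,len(P),np.round(P.mean(0),4),'rect c',np.round(r[0],1),'size',np.round(r[1],1),'ang',round(r[2],1))
rect('A top',s,258,388,298,415,.066,.078)
rect('A top side',t,495,210,530,235,.066,.078)
rect('B top',s,335,340,380,380,.026,.034)
rect('B top side',t,432,272,473,305,.026,.034)
rect('bin',s,228,385,326,470,.040,.050)
rect('bin side',t,470,210,545,270,.040,.050)
rect('tray scene',s,425,200,550,295,.042,.050)
rect('tray side',t,190,350,380,515,.042,.050)
rect('tray plate scene',s,425,200,550,295,.006,.014)
rect('tray plate side',t,190,350,380,515,.006,.014)
rect('grip',s,445,230,480,260,.086,.095)
rect('grip side',t,310,350,350,385,.086,.095)
rect('can',s,400,400,445,490,.1,.15)
rect('bolt',s,430,370,460,420,.07,.09)
rect('mug',t,365,500,435,595,.08,.1)
rect('turq1',s,215,350,257,395,.05,.08)
rect('turq2',s,320,430,358,480,.05,.08)
rect('purple',s,378,375,418,407,.026,.034)
rect('screwd',s,250,315,320,382,.006,.05)
rect('wrench',s,458,335,515,408,.005,.05)
E
```

```text
A top 188 [ 0.4765 -0.3818  0.0729] rect c [ 475.4 -381.9] size [45.8 32.6] ang 75.3
A top side 109 [ 0.4683 -0.3764  0.0722] rect c [ 469.7 -379.5] size [50.7 32.7] ang 76.3
B top 252 [ 0.5095 -0.1754  0.0307] rect c [ 507.9 -175.7] size [64.1 52.4] ang 15.7
B top side 218 [ 0.5017 -0.171   0.0305] rect c [ 501.8 -172.4] size [63.8 52. ] ang 16.4
bin 266 [ 0.5059 -0.3916  0.0449] rect c [ 515.  -393.1] size [117.3 169.9] ang 75.3
bin side 178 [ 0.491  -0.3783  0.0445] rect c [ 487.8 -385.9] size [120.   89.6] ang 74.3
tray scene 445 [0.5619 0.2959 0.0458] rect c [560.6 295.1] size [264.6 153. ] ang 82.0
tray side 1270 [0.5494 0.3025 0.045 ] rect c [553.8 297.6] size [264.9 155.4] ang 81.0
tray plate scene 847 [0.5553 0.2766 0.01  ] rect c [555.  328.5] size [315.  374.4] ang 31.2
tray plate side 2534 [0.5615 0.3353 0.0102] rect c [594.4 280.1] size [334.  367.4] ang 34.5
grip 74 [0.5452 0.1908 0.0906] rect c [544.2 191.2] size [30.2 43. ] ang 80.0
grip side 139 [0.5376 0.1959 0.0901] rect c [538.5 194.7] size [26.1 40.8] ang 84.6
can 684 [ 0.7477 -0.3389  0.1317] rect c [ 743.9 -332.2] size [58.6 57.7] ang 81.1
bolt 88 [ 0.7101 -0.1848  0.0816] rect c [ 708.9 -183.4] size [20.9 29.5] ang 31.3
mug 471 [0.2785 0.4022 0.0872] rect c [277.6 401.9] size [79.3 80.9] ang 36.0
turq1 220 [ 0.3462 -0.3373  0.062 ] rect c [ 344.1 -335.7] size [47.4 34.5] ang 4.6
turq2 274 [ 0.6177 -0.3963  0.0629] rect c [ 615.4 -393.4] size [46.6 34.5] ang 4.3
purple 279 [ 0.6185 -0.2029  0.0308] rect c [ 616.7 -201.5] size [63.7 50.4] ang 31.3
screwd 374 [ 0.3415 -0.2192  0.0197] rect c [ 355.4 -213.2] size [133.4 188.6] ang 39.2
wrench 464 [ 0.7304 -0.055   0.0081] rect c [729.4 -53.2] size [114.1 215.5] ang 27.7
```

View pics/crop1.png

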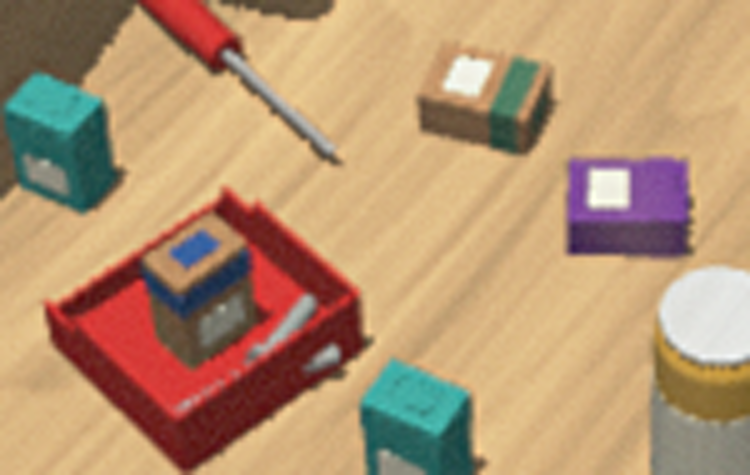

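The crop confirms that carton_a is the cardboard carton with the blue band, at crop (195,285) inside the bin. Carton_b is the cardboard one with the green band at crop (485,100). The measured sizes match: A is 46x33 with its top at 72, B is 30 high, the tray is 265 long and its grip is at 90.5.

Next I'll plan the move to a point above A for a close look with the wrist camera.

```bash
cat >> h.py <<'E'
def target(yaw,tilt):
    y=np.radians(yaw); X=np.array([np.cos(y),np.sin(y),0]); Y=np.array([np.sin(y),-np.cos(y),0])
    return np.stack([X,Y,[0,0,-1]],1)@R.from_rotvec([0,np.radians(tilt),0]).as_matrix()
def plan(p,yaw,tilt=0,N=None,frm=None):
    "one row, to be repeated N times"
    if frm is None: s=monitor.sense(); frm=(s['tcp_pos'],rot(s['tool_rot']))
    p=np.array(p); R0=frm[1]; R1=target(yaw,tilt)
    w=R.from_matrix(R0.T@R1).as_rotvec(); d=R0.T@(p-frm[0])
    n=max(np.linalg.norm(d)/.045,np.linalg.norm(w)/.115,1); N=N or int(np.ceil(n))
    E=R.from_rotvec(w/N).as_matrix(); S=sum(np.linalg.matrix_power(E,k) for k in range(N))
    v=np.linalg.solve(S,d)
    print('N=%d'%N,'min',round(n,1),'row',np.round(v/.8,4).tolist(),np.round(w/N/.12,4).tolist())
    return p,R1
E
python3 -c "
from h import *
plan([.445,-.375,.24],-15)"
```

```text
N=7 min 6.1 row [0.0372, -0.0298, 0.0008] [-0.0023, 0.0004, 0.834]
```

```bash
python3 -m pendant '[[[0.0372,-0.0298,0.0008,0,0,0.834,1],[0.0372,-0.0298,0.0008,0,0,0.834,1],[0.0372,-0.0298,0.0008,0,0,0.834,1],[0.0372,-0.0298,0.0008,0,0,0.834,1],[0.0372,-0.0298,0.0008,0,0,0.834,1],[0.0372,-0.0298,0.0008,0,0,0.834,1],[0.0372,-0.0298,0.0008,0,0,0.834,1],[0,0,0,0,0,0,1]]]'
python3 - <<'E'
from h import *
s=snap('wrist','pics/w1.png'); print(s['eye'],rot(s['attitude']).round(2).tolist()); print(monitor.sense()['q'])
E
```

```text
t: 0.9
tcp_pos: [0.4483, -0.3727, 0.2405]
tool_rot: [0.992, -0.129, 0.001, -0.001]
force: [-0.5, -0.3, -0.2]
finger_gap: 1.003
gripper_force: 0.0
[ 0.52104545 -0.39224791  0.36825639] [[-0.26, -0.92, -0.28], [-0.97, 0.25, 0.08], [-0.0, 0.29, -0.96]]
[-8.88813641e-01  4.76050488e-01  1.54676381e+00 -8.63738366e-06
  1.11949343e+00  9.39169588e-01]
```

View pics/w1.png

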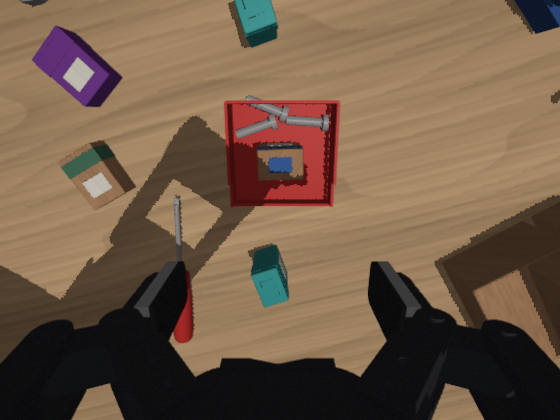

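The wrist view shows A's top with its blue patch at (280,164), centred in the bin and square to it, with bolts behind at (285,120). B is at (97,177).

```bash
cat >> h.py <<'E'
def rect(n,s,box,zl,zh):
    u0,v0,u1,v1=box
    P=cloud(s)[v0:v1,u0:u1].reshape(-1,3); P=P[(P[:,2]>zl)&(P[:,2]<zh)]
    r=cv2.minAreaRect((P[:,:2]*1000).astype(np.float32))
    print(n,len(P),np.round(P.mean(0),4),'rect c',np.round(r[0],1),'size',np.round(r[1],1),'ang',round(r[2],1))
E
python3 - <<'E'
from h import *
s=load('wrist')
rect('A',s,(240,135,320,195),.068,.077)
rect('bin',s,(215,90,345,215),.040,.050)
rect('B',s,(50,130,140,220),.0265,.034)
p=[.475,-.382,.058]
f=plan([.475-.12*.35,-.382+.12*.09,.17],-15,20)
plan([.475,-.382,.058],-15,20,frm=f)
E
```

```text
A 1429 [ 0.4726 -0.3817  0.0711] rect c [ 472.1 -381.4] size [44.1 30.1] ang 76.6
bin 963 [ 0.5022 -0.3915  0.0438] rect c [ 487.9 -387.2] size [115.3  85. ] ang 75.1
B 2293 [ 0.5061 -0.1754  0.0293] rect c [ 505.3 -174.4] size [64.2 45.7] ang 14.2
N=4 min 3.0 row [-0.0072, 0.0003, 0.0213] [-0.0025, 0.7284, 0.0094]
N=3 min 2.7 row [0.001, -0.0002, 0.05] [0.0, 0.0, 0.0]
```

```bash
python3 -c "
from h import *
P=np.array([.4724,-.3816,.058]);z=target(-15,20)[:,2]
f=plan(P-.12*z,-15,20)
plan(P,-15,20,N=4,frm=f)"
```

```text
N=4 min 3.0 row [-0.0072, 0.0002, 0.0211] [-0.0025, 0.7284, 0.0094]
N=4 min 2.7 row [0.0, 0.0, 0.0375] [0.0, 0.0, 0.0]
```

```bash
python3 -m pendant '[[[-0.0072,0.0002,0.0211,-0.0025,0.7284,0.0094,0.78],[-0.0072,0.0002,0.0211,-0.0025,0.7284,0.0094,0.78],[-0.0072,0.0002,0.0211,-0.0025,0.7284,0.0094,0.78],[-0.0072,0.0002,0.0211,-0.0025,0.7284,0.0094,0.78],[0,0,0,0,0,0,0.78],[0,0,0,0,0,0,0.78]]]'
python3 -c "
from h import *
P=np.array([.4724,-.3816,.058])
plan(P,-15,20,N=4)"
```

```text
t: 1.55
tcp_pos: [0.4306, -0.3735, 0.1712]
tool_rot: [0.976, -0.132, 0.171, 0.023]
force: [0.5, -0.4, 0.6]
finger_gap: 0.781
gripper_force: 0.0
N=4 min 2.7 row [0.0004, -0.001, 0.0378] [0.0045, 0.003, -0.0125]
```

```bash
python3 -m pendant '[[[0.0004,-0.001,0.0378,0.0045,0.003,-0.0125,0.78],[0.0004,-0.001,0.0378,0.0045,0.003,-0.0125,0.78],[0.0004,-0.001,0.0378,0.0045,0.003,-0.0125,0.78],[0.0004,-0.001,0.0378,0.0045,0.003,-0.0125,0.78],[0,0,0,0,0,0,0.78],[0,0,0,0,0,0,0.4],[0,0,0,0,0,0,0.4],[0,0,0,0,0,0,0.4],[0,0,0,0,0,0,0.4],[0,0,0,0,0,0,0.4]]]' 40
python3 -c "
from h import *
snap('side','pics/s2.png',crop=(300,110,440,215),up=5)"
```

```text
t: 2.55
tcp_pos: [0.474, -0.3815, 0.0598]
tool_rot: [0.976, -0.128, 0.174, 0.024]
force: [-1.0, 0.9, 6.9]
finger_gap: 0.511
gripper_force: 41.5
```

View pics/s2.png

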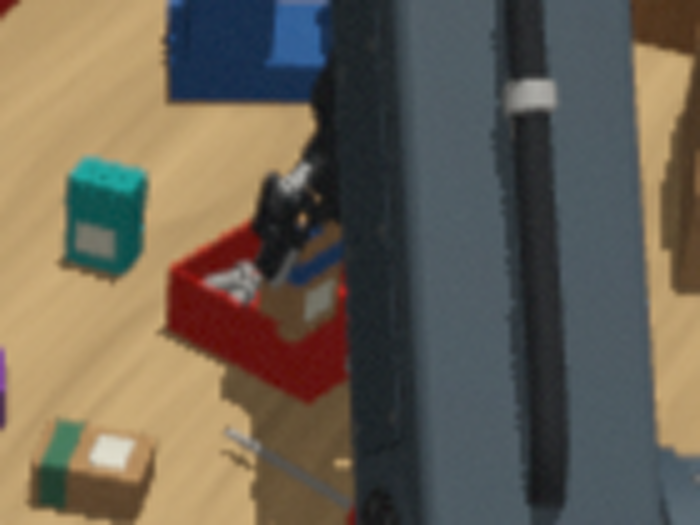

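A is gripped (gap 43 mm) and the fingers hold its top end in the bin. Now I'll lift it straight up.

```bash
python3 -c "
from h import *
plan([.4724,-.3816,.19],-15,20,N=4)"
```

```text
N=4 min 2.9 row [0.0136, 0.0002, -0.0384] [0.0032, -0.0095, 0.0039]
```

```bash
python3 -m pendant '[[[0.0068,0.0001,-0.019,0,0,0,0.4],[0.0136,0.0002,-0.0384,0,0,0,0.4],[0.0136,0.0002,-0.0384,0,0,0,0.4],[0.0136,0.0002,-0.0384,0,0,0,0.4],[0.0068,0.0001,-0.019,0,0,0,0.4],[0,0,0,0,0,0,0.4]]]' 60
python3 - <<'E'
from h import *
snap('side','pics/s3.png',crop=(280,60,440,180),up=5)
s=snap('scene','pics/s3b.png',crop=(120,190,260,295),up=5)
# goal: (0.52,0.02), via raised with tilt
m=monitor.sense(); print(m['q'].round(2))
f=plan([.47,-.20,.20],-12,-15)
f=plan([.52,.02,.12],-8.5,-55,frm=f)
f=plan([.52,.02,.03],-8.5,-55,frm=f)
E
```

```text
t: 3.2
tcp_pos: [0.4727, -0.3819, 0.191]
tool_rot: [0.976, -0.127, 0.175, 0.025]
force: [0.0, 0.7, -2.1]
finger_gap: 0.504
gripper_force: 62.0
[-0.97  0.49  1.77  0.38  0.64  0.58]
N=6 min 5.3 row [-0.009, -0.0364, -0.0036] [0.0029, -0.8495, -0.0709]
N=7 min 6.1 row [0.0091, -0.0404, 0.0113] [-0.0426, -0.8308, -0.0608]
N=2 min 2.0 row [0.0461, 0.0, 0.0323] [0.0, 0.0, 0.0]
```

View pics/s3b.png

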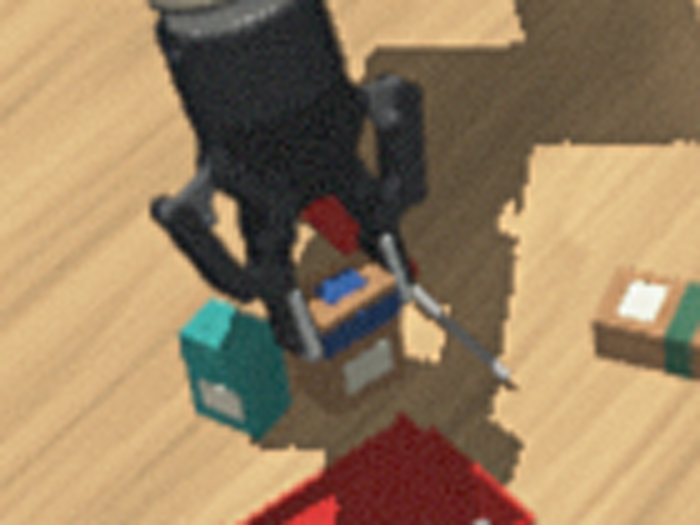

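The carton hangs upright in the fingers at crop (350,330), clear of the bin. Next: carry it and tilt the tool back, in two stages.

```bash
python3 -m pendant '[[[-0.009,-0.0364,-0.0036,0.003,-0.85,-0.071,0.4],[-0.009,-0.0364,-0.0036,0.003,-0.85,-0.071,0.4],[-0.009,-0.0364,-0.0036,0.003,-0.85,-0.071,0.4],[-0.009,-0.0364,-0.0036,0.003,-0.85,-0.071,0.4],[-0.009,-0.0364,-0.0036,0.003,-0.85,-0.071,0.4],[-0.009,-0.0364,-0.0036,0.003,-0.85,-0.071,0.4],[0.0091,-0.0404,0.0113,-0.0426,-0.83,-0.061,0.4],[0.0091,-0.0404,0.0113,-0.0426,-0.83,-0.061,0.4],[0.0091,-0.0404,0.0113,-0.0426,-0.83,-0.061,0.4],[0.0091,-0.0404,0.0113,-0.0426,-0.83,-0.061,0.4],[0.0091,-0.0404,0.0113,-0.0426,-0.83,-0.061,0.4],[0.0091,-0.0404,0.0113,-0.0426,-0.83,-0.061,0.4],[0.0091,-0.0404,0.0113,-0.0426,-0.83,-0.061,0.4],[0,0,0,0,0,0,0.4],[0,0,0,0,0,0,0.4]]]'
python3 - <<'E'
from h import *
s=snap('side','pics/s4.png',crop=(200,130,340,235),up=5)
m=monitor.sense(); print(m['q'].round(2))
f=plan([.52,.02,.12],-8.5,-55)
f=plan([.52,.02,.034],-8.5,-55)
E
```

```text
t: 4.8
tcp_pos: [0.5202, 0.0202, 0.1172]
tool_rot: [0.884, -0.065, -0.462, -0.034]
force: [0.4, -0.2, -2.5]
finger_gap: 0.501
gripper_force: 61.9
[-0.17  0.98  1.21 -0.02  1.91  1.55]
N=1 min 1 row [-0.0018, -0.0007, -0.0002] [0.0076, 0.0027, -0.0024]
N=2 min 1.9 row [0.0431, -0.0004, 0.0307] [0.0038, 0.0014, -0.0012]
```

View pics/s4.png

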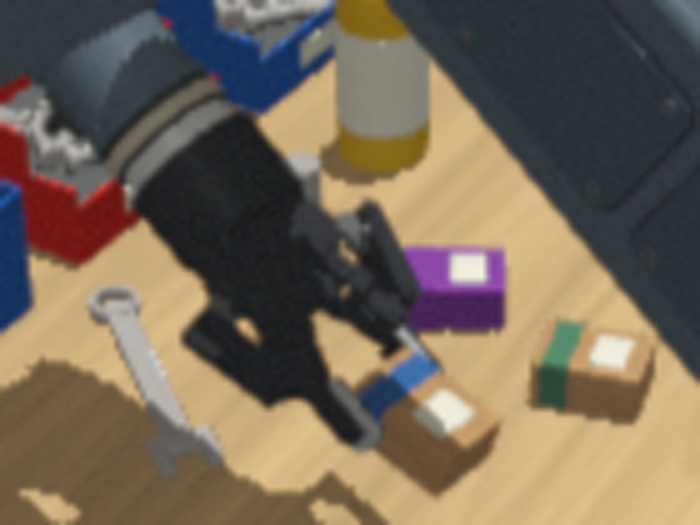

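The carton is held about 75° over, with its free end at crop (440,480) pointing down toward the robot. Next I'll lower it.

```bash
python3 -m pendant '[[[0.0215,-0.0002,0.0153,0,0,0,0.4],[0.0215,-0.0002,0.0153,0,0,0,0.4],[0.0215,-0.0002,0.0153,0,0,0,0.4],[0.0215,-0.0002,0.0153,0,0,0,0.4],[0,0,0,0,0,0,0.4],[0,0,0,0,0,0,0.4]]]'
python3 - <<'E'
from h import *
s=snap('side')
# lowest carton points: robot-side end
P=cloud(s)[205:232,268:305].reshape(-1,3)
P=P[(P[:,2]>.004)&(P[:,0]>.44)&(P[:,0]<.56)&(abs(P[:,1]-.02)<.05)]
print(len(P),np.percentile(P[:,2],[0,5,25,50,75,95]).round(3))
f=plan([.52,.02,.028],-8.5,-55)
E
```

```text
t: 5.45
tcp_pos: [0.5201, 0.0199, 0.0353]
tool_rot: [0.884, -0.066, -0.461, -0.034]
force: [0.1, -0.1, -1.6]
finger_gap: 0.502
gripper_force: 61.9
272 [0.005 0.047 0.052 0.056 0.067 0.082]
N=1 min 1 row [0.0077, -0.0001, 0.0065] [-0.0008, -0.0067, -0.0059]
```

Now down in small steps until contact, watching the force.

```bash
python3 -m pendant '[[[0.005,0,0.0038,0,0,0,0.4],[0.003,0,0.002,0,0,0,0.4],[0,0,0,0,0,0,0.4],[0,0,0,0,0,0,0.4]]]'
```

```text
t: 5.9
tcp_pos: [0.5207, 0.0201, 0.0283]
tool_rot: [0.885, -0.066, -0.46, -0.034]
force: [0.0, -0.2, -1.6]
finger_gap: 0.507
gripper_force: 61.9
```

```bash
python3 -m pendant '[[[0.002,0,0.0015,0,0,0,0.4],[0.002,0,0.0015,0,0,0,0.4],[0,0,0,0,0,0,0.4],[0,0,0,0,0,0,0.4]]]'
```

```text
t: 6.3
tcp_pos: [0.5207, 0.0201, 0.0251]
tool_rot: [0.885, -0.066, -0.46, -0.034]
force: [2.7, 0.3, 3.8]
finger_gap: 0.505
gripper_force: 62.4
```

Contact (force rose by about 5 N). Release, then back out along the tool axis.

```bash
python3 -m pendant '[[[0,0,0,0,0,0,0.6],[0,0,0,0,0,0,0.75],[0,0,0,0,0,0,0.75],[0,0,0,0,0,0,0.75],[0,0,0,0,0,0,0.75],[0,0,-0.01,0,0,0,0.75],[0,0,-0.03,0,0,0,0.75],[0,0,-0.05,0,0,0,0.8],[0,0,-0.05,0,0,0,1],[0,0,0,0,0,0,1]]]'
python3 - <<'E'
from h import *
s=snap('side','pics/s5.png',crop=(200,130,340,235),up=4)
rect('A',s,(240,195,310,245),.026,.034)
E
```

```text
t: 7.3
tcp_pos: [0.6167, 0.0053, 0.0917]
tool_rot: [0.888, -0.066, -0.454, -0.034]
force: [0.5, -0.2, 1.0]
finger_gap: 0.998
gripper_force: 0.0
A 279 [0.5066 0.0105 0.0305] rect c [501.9 -64.4] size [224.4  67.8] ang 89.4
```

View pics/s5.png

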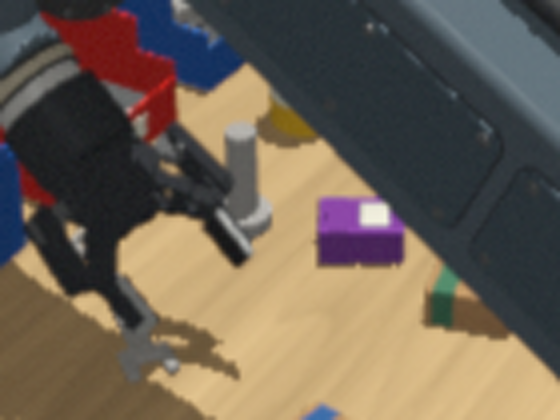

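The carton is now low near the crop's bottom edge at (320,415), clear of the fingers. Next I'll raise the tool, set it upright over the carton, turn it across the carton's length and look.

```bash
python3 -c "
from h import *
f=plan([.56,.01,.20],-8.5,-10)
plan([.47,.02,.24],75,0,frm=f)"
```

```text
N=7 min 6.8 row [-0.0197, 0.0007, -0.0107] [0.0005, 0.9247, -0.0009]
N=13 min 12.7 row [-0.008, -0.0058, -0.003] [-0.0815, 0.0913, -0.9316]
```

```bash
python3 -m pendant '[[[-0.0197,0.0007,-0.0107,0,0.925,0,1],[-0.0197,0.0007,-0.0107,0,0.925,0,1],[-0.0197,0.0007,-0.0107,0,0.925,0,1],[-0.0197,0.0007,-0.0107,0,0.925,0,1],[-0.0197,0.0007,-0.0107,0,0.925,0,1],[-0.0197,0.0007,-0.0107,0,0.925,0,1],[-0.0197,0.0007,-0.0107,0,0.925,0,1],[-0.008,-0.0058,-0.003,-0.0815,0.0913,-0.932,1],[-0.008,-0.0058,-0.003,-0.0815,0.0913,-0.932,1],[-0.008,-0.0058,-0.003,-0.0815,0.0913,-0.932,1],[-0.008,-0.0058,-0.003,-0.0815,0.0913,-0.932,1],[-0.008,-0.0058,-0.003,-0.0815,0.0913,-0.932,1],[-0.008,-0.0058,-0.003,-0.0815,0.0913,-0.932,1],[-0.008,-0.0058,-0.003,-0.0815,0.0913,-0.932,1],[-0.008,-0.0058,-0.003,-0.0815,0.0913,-0.932,1],[-0.008,-0.0058,-0.003,-0.0815,0.0913,-0.932,1],[-0.008,-0.0058,-0.003,-0.0815,0.0913,-0.932,1],[-0.008,-0.0058,-0.003,-0.0815,0.0913,-0.932,1],[-0.008,-0.0058,-0.003,-0.0815,0.0913,-0.932,1],[-0.008,-0.0058,-0.003,-0.0815,0.0913,-0.932,1]]]'
python3 - <<'E'
from h import *
s=snap('wrist','pics/w6.png')
E
```

```text
t: 9.35
tcp_pos: [0.4658, 0.021, 0.2386]
tool_rot: [0.792, 0.611, -0.004, -0.004]
force: [0.4, 0.6, 0.9]
finger_gap: 0.999
gripper_force: 0.0
```

View pics/w6.png

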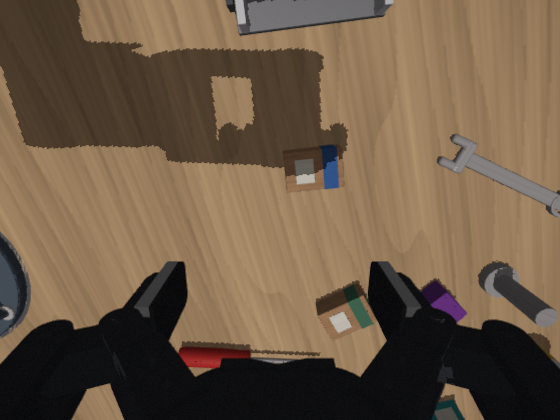

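A lies flat on the bare counter at (313,168), blue end to the right. B is at (345,310).

```bash
python3 - <<'E'
from h import *
s=load('wrist')
rect('A',s,(265,130,360,205),.0265,.034)
rect('B',s,(305,275,385,350),.0265,.034)
P=cloud(s); print('top z',P[155:185,292:335,2].mean(), P[155:185,292:300,2].mean(),P[155:185,325:335,2].mean())
E
```

```text
A 2332 [0.5055 0.0237 0.0291] rect c [505.4  23. ] size [44.7 64.1] ang 81.7
B 1518 [ 0.5047 -0.1723  0.0289] rect c [ 504.4 -173.5] size [64.  46.1] ang 13.6
top z 0.031345727464347446 0.03333121311786811 0.030518177871038474
```

A is flat, 64.1 x 44.7, centred at (0.5055, 0.0235) with its length at -8.3°.

```bash
python3 -c "
from h import *
f=plan([.5055,.0235,.08],81.7,0,N=5)
plan([.5055,.0235,.02],81.7,0,frm=f,N=2)"
```

```text
N=5 min 3.6 row [0.0029, 0.0101, 0.0396] [-0.0195, 0.0016, -0.1813]
N=2 min 1.3 row [0.0, 0.0, 0.0375] [0.0, 0.0, 0.0]
```

```bash
python3 -m pendant '[[[0.0029,0.0101,0.0396,-0.0195,0.0016,-0.181,1],[0.0029,0.0101,0.0396,-0.0195,0.0016,-0.181,1],[0.0029,0.0101,0.0396,-0.0195,0.0016,-0.181,1],[0.0029,0.0101,0.0396,-0.0195,0.0016,-0.181,1],[0.0029,0.0101,0.0396,-0.0195,0.0016,-0.181,1],[0,0,0,0,0,0,1],[0,0,0,0,0,0,1]]]'
python3 -c "
from h import *
plan([.5055,.0235,.02],81.7,0,N=3)"
```

```text
t: 10.1
tcp_pos: [0.5085, 0.0234, 0.0805]
tool_rot: [0.759, 0.651, 0.0, 0.0]
force: [-0.4, 0.2, 1.0]
finger_gap: 1.002
gripper_force: 0.0
N=3 min 1.3 row [-0.0001, -0.0013, 0.0252] [0.0026, 0.0005, -0.0253]
```

```bash
python3 -m pendant '[[[-0.0001,-0.0013,0.0252,0.003,0,-0.025,1],[-0.0001,-0.0013,0.0252,0.003,0,-0.025,1],[-0.0001,-0.0013,0.0252,0,0,-0.025,1],[0,0,0,0,0,0,1],[0,0,0,0,0,0,0.65],[0,0,0,0,0,0,0.65],[0,0,0,0,0,0,0.65],[0,0,0,0,0,0,0.65]]]' 50
python3 -c "
from h import *
s=monitor.sense();p=s['tcp_pos']
f=plan([p[0],p[1],.125],81.7,0,N=4)
d=np.array([.148,.989])
f=plan([.557,.296,.125],81.5,0,frm=f)"
```

```text
t: 10.9
tcp_pos: [0.5075, 0.0231, 0.0226]
tool_rot: [0.756, 0.654, 0.002, 0.002]
force: [-1.5, 0.4, 6.4]
finger_gap: 0.738
gripper_force: 55.5
N=4 min 2.3 row [-0.0, 0.0001, -0.032] [0.0116, 0.0007, 0.0021]
N=7 min 6.2 row [0.0495, 0.0016, 0.0] [0.0, 0.0, 0.0042]
```

A is gripped along its length. Next I'll lift it above the bar's grip height and measure the tray from near.

```bash
python3 -m pendant '[[[0,0,-0.015,0.012,0,0,0.65],[0,0,-0.045,0.012,0,0,0.65],[0,0,-0.045,0.012,0,0,0.65],[0,0,-0.045,0.012,0,0,0.65],[0,0,-0.035,0,0,0,0.65],[0.04,0.0016,0,0,0,0,0.65],[0.04,0.0016,0,0,0,0,0.65],[0.04,0.0016,0,0,0,0,0.65],[0.04,0.0016,0,0,0,0,0.65],[0.04,0.0016,0,0,0,0,0.65],[0,0,0,0,0,0,0.65],[0,0,0,0,0,0,0.65]]]'
python3 - <<'E'
from h import *
s=snap('wrist','pics/w7.png')
P=cloud(s); m=(P[...,2]>.0425)&(P[...,2]<.0475)&(P[...,1]>.1); cv2.imwrite('pics/m7.png',m*np.uint8(255))
Q=P[m]; r=cv2.minAreaRect((Q[:,:2]*1000).astype(np.float32)); print(r,len(Q))
E
```

```text
t: 12.1
tcp_pos: [0.5359, 0.1812, 0.1694]
tool_rot: [0.755, 0.655, -0.001, -0.0]
force: [0.5, 0.0, -1.4]
finger_gap: 0.733
gripper_force: 56.4
((548.6142578125, 247.2314453125), (164.7230224609375, 154.8319549560547), 81.85747528076172) 6843
```

View pics/w7.png

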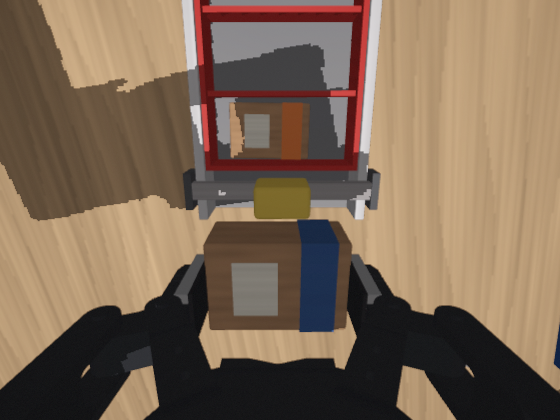

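The wrist view shows A held level, square to the tray. The tray's dividers run across at rows 93 and 12, with the orange carton at (268,131). I'll fit the tray pose from the walls and dividers.

```bash
python3 - <<'E'
from h import *
s=load('wrist'); P=cloud(s); C=s['pixels'].astype(int)
red=(C[...,0]>90)&(C[...,1]<70)&(C[...,2]<80)&(P[...,1]>.1)
div=red&(P[...,2]>.034)&(P[...,2]<.0405)
def line(box,m):
    u0,v0,u1,v1=box; Q=P[v0:v1,u0:u1][m[v0:v1,u0:u1]]; a=Q[:,:2]
    vx,vy,x,y=cv2.fitLine(a.astype(np.float32),cv2.DIST_HUBER,0,.001,.001).ravel()
    print(len(Q),Q[:,2].mean().round(4),'mean',a.mean(0).round(4),'dir',np.degrees(np.arctan2(vy,vx)).round(2)); return np.array([x,y])
b=line((215,85,350,102),div)        # divider y=-29
a=line((215,3,350,25),div)          # divider y=+29
e=line((215,150,350,175),red&(P[...,2]>.042)&(P[...,2]<.048)) # wall y=-87
top=(P[...,2]>.043)&(P[...,2]<.048)
# rails in tray x: rows 30..80
th=np.radians(81.8); X=np.array([np.sin(th),-np.cos(th)]);Y=np.array([np.cos(th),np.sin(th)])
Q=P[25:85,170:400][top[25:85,170:400]][:,:2]; q=Q@X
print('x range',np.percentile(q,[0,1,99,100]).round(4),'centre',((np.percentile(q,1)+np.percentile(q,99))/2).round(4))
for n,l,o in(('-29',b,-.029),('+29',a,.029),('-87',e,-.087)): print(n,(l@Y-o).round(4))
E
```

```text
619 0.0371 mean [0.5478 0.268 ] dir -8.17
801 0.0369 mean [0.5599 0.3243] dir -8.13
684 0.044 mean [0.543  0.2107] dir -8.1
x range [0.4367 0.4371 0.5781 0.5786] centre 0.5076
-29 0.3724
+29 0.3718
-87 0.373
```

The tray fit is consistent to 1 mm: centre (0.5555, 0.2960), y axis at 81.85°. So lane3 is at (0.5637, 0.3534).

```bash
python3 -c "
from h import *
f=plan([.5637,.3534,.14],81.85,0,N=6)
plan([.5637,.3534,.05],81.85,0,frm=f,N=4)"
```

```text
N=6 min 3.9 row [0.0365, 0.0006, 0.0061] [-0.0025, 0.001, -0.0012]
N=4 min 2.0 row [0.0, 0.0, 0.0281] [0.0, 0.0, 0.0]
```

```bash
python3 -m pendant '[[[0.0365,0.0006,0.006,0,0,0,0.65],[0.0365,0.0006,0.006,0,0,0,0.65],[0.0365,0.0006,0.006,0,0,0,0.65],[0.0365,0.0006,0.006,0,0,0,0.65],[0.0365,0.0006,0.006,0,0,0,0.65],[0.0365,0.0006,0.006,0,0,0,0.65],[0,0,0,0,0,0,0.65],[0,0,0.04,0,0,0,0.65],[0,0,0.04,0,0,0,0.65],[0,0,0,0,0,0,0.65],[0,0,0,0,0,0,0.65]]]'
python3 -c "
from h import *
plan([.5637,.3534,.036],81.85,0,N=4)"
```

```text
t: 13.25
tcp_pos: [0.564, 0.3521, 0.0756]
tool_rot: [0.757, 0.654, -0.002, -0.001]
force: [-0.3, -0.8, -1.8]
finger_gap: 0.737
gripper_force: 56.4
N=4 min 1 row [0.0004, -0.0001, 0.0124] [-0.0071, 0.0031, -0.0062]
```

```bash
python3 -m pendant '[[[0.0004,-0.0001,0.0124,-0.007,0.003,-0.006,0.65],[0.0004,-0.0001,0.0124,-0.007,0.003,-0.006,0.65],[0.0004,-0.0001,0.0124,-0.007,0.003,-0.006,0.65],[0.0004,-0.0001,0.0124,-0.007,0.003,-0.006,0.65],[0,0,0.002,0,0,0,0.65],[0,0,0,0,0,0,0.65],[0,0,0,0,0,0,0.65]]]'
```

```text
t: 13.95
tcp_pos: [0.5642, 0.3551, 0.0345]
tool_rot: [0.755, 0.656, 0.001, 0.0]
force: [0.4, 0.1, -1.7]
finger_gap: 0.735
gripper_force: 56.5
```

No contact yet, so down a little further, then let go and rise.

```bash
python3 -m pendant '[[[0,0,0.002,0,0,0,0.65],[0,0,0.001,0,0,0,0.65],[0,0,0,0,0,0,0.65],[0,0,0,0,0,0,0.65]]]'
```

```text
t: 14.35
tcp_pos: [0.5644, 0.3551, 0.0327]
tool_rot: [0.755, 0.656, 0.002, 0.0]
force: [-0.9, 1.0, 2.5]
finger_gap: 0.737
gripper_force: 57.0
```

```bash
python3 -m pendant '[[[0,0,0,0,0,0,0.87],[0,0,0,0,0,0,0.87],[0,0,0,0,0,0,0.87],[0,0,0,0,0,0,0.87],[0,0,-0.01,0,0,0,0.87],[0,0,-0.03,0,0,0,0.87],[0,0,-0.05,0,0,0,0.87],[0,0,-0.05,0,0,0,1],[0,0,-0.05,0,0,0,1],[0,0,0,0,0,0,1]]]'
python3 - <<'E'
from h import *
s=snap('side','pics/s8.png')
P=cloud(s)
th=np.radians(81.85);X=np.array([np.sin(th),-np.cos(th)]);Y=np.array([np.cos(th),np.sin(th)]);c=np.array([.5555,.296])
q=P[...,:2]-c; x=q@X; y=q@Y
m=(abs(x)<.05)&(abs(y-.058)<.02)
print('lane3 z',np.percentile(P[m][:,2],[50,80,95]).round(4), 'carton top',P[m&(P[...,2]>.036)&(P[...,2]<.046)][:,2].std().round(4))
plan([.43,-.19,.26],105,0)
E
```

```text
t: 15.35
tcp_pos: [0.5676, 0.3566, 0.1918]
tool_rot: [0.755, 0.656, 0.008, 0.002]
force: [0.8, -0.5, 0.4]
finger_gap: 0.998
gripper_force: 0.0
lane3 z [0.3065 0.3977 0.5113] carton top 0.0017
N=13 min 12.6 row [-0.0522, -0.0155, -0.0071] [0.0064, -0.0024, -0.258]
```

A is down in lane3. Now B: two near measurements agree on (0.5048, -0.174), with its length at 14°.

```bash
python3 -c "
from h import *
f=plan([.5048,-.174,.12],104.2,0,N=13)"
```

```text
N=13 min 11.9 row [-0.051, -0.0079, 0.0064] [0.0064, -0.0024, -0.2491]
```

```bash
python3 -m pendant '[[[-0.051,-0.0079,0.0064,0.006,-0.002,-0.249,1],[-0.051,-0.0079,0.0064,0.006,-0.002,-0.249,1],[-0.051,-0.0079,0.0064,0.006,-0.002,-0.249,1],[-0.051,-0.0079,0.0064,0.006,-0.002,-0.249,1],[-0.051,-0.0079,0.0064,0.006,-0.002,-0.249,1],[-0.051,-0.0079,0.0064,0.006,-0.002,-0.249,1],[-0.051,-0.0079,0.0064,0.006,-0.002,-0.249,1],[-0.051,-0.0079,0.0064,0.006,-0.002,-0.249,1],[-0.051,-0.0079,0.0064,0.006,-0.002,-0.249,1],[-0.051,-0.0079,0.0064,0.006,-0.002,-0.249,1],[-0.051,-0.0079,0.0064,0.006,-0.002,-0.249,1],[-0.051,-0.0079,0.0064,0.006,-0.002,-0.249,1],[-0.051,-0.0079,0.0064,0.006,-0.002,-0.249,1],[0,0,0,0,0,0,1],[0,0,0,0,0,0,1]]]'
python3 -c "
from h import *
s=snap('wrist'); rect('B',s,(150,150,410,400),.027,.033)
plan([.5048,-.174,.021],104.2,0,N=5)"
```

```text
t: 16.9
tcp_pos: [0.5011, -0.1754, 0.1165]
tool_rot: [0.615, 0.788, -0.003, -0.004]
force: [-0.6, -0.1, 0.3]
finger_gap: 1.002
gripper_force: 0.0
B 5479 [ 0.5089 -0.1783  0.0292] rect c [ 498.  -218.9] size [206.6 124.5] ang 43.6
N=5 min 2.1 row [-0.0002, 0.0011, 0.0239] [-0.0168, -0.0031, -0.002]
```

```bash
python3 -m pendant '[[[-0.0002,0.0011,0.0239,-0.017,-0.003,0,1],[-0.0002,0.0011,0.0239,-0.017,-0.003,0,1],[-0.0002,0.0011,0.0239,-0.017,-0.003,0,1],[-0.0002,0.0011,0.0239,-0.017,-0.003,0,1],[-0.0002,0.0011,0.0239,-0.017,-0.003,0,1],[0,0,0,0,0,0,1],[0,0,0,0,0,0,0.65],[0,0,0,0,0,0,0.65],[0,0,0,0,0,0,0.65],[0,0,0,0,0,0,0.65]]]' 50
python3 -c "
from h import *
s=monitor.sense();p=s['tcp_pos']
f=plan([p[0],p[1],.145],104.2,0,N=4)
f=plan([.5555,.296,.145],81.85,0,frm=f,N=12)"
```

```text
t: 17.95
tcp_pos: [0.5067, -0.1747, 0.0231]
tool_rot: [0.614, 0.789, 0.0, 0.002]
force: [1.1, 2.6, 3.8]
finger_gap: 0.737
gripper_force: 57.1
N=4 min 2.7 row [-0.0001, 0.0001, -0.0381] [0.007, 0.0062, -0.0007]
N=12 min 10.5 row [0.0489, 0.0085, 0.0] [0.0, 0.0, 0.2709]
```

```bash
python3 -m pendant '[[[0,0,-0.02,0.007,0.006,0,0.65],[0,0,-0.04,0.007,0.006,0,0.65],[0,0,-0.05,0.007,0.006,0,0.65],[0,0,-0.0424,0.007,0.006,0,0.65],[0.0489,0.0085,0,0,0,0.271,0.65],[0.0489,0.0085,0,0,0,0.271,0.65],[0.0489,0.0085,0,0,0,0.271,0.65],[0.0489,0.0085,0,0,0,0.271,0.65],[0.0489,0.0085,0,0,0,0.271,0.65],[0.0489,0.0085,0,0,0,0.271,0.65],[0.0489,0.0085,0,0,0,0.271,0.65],[0.0489,0.0085,0,0,0,0.271,0.65],[0.0489,0.0085,0,0,0,0.271,0.65],[0.0489,0.0085,0,0,0,0.271,0.65],[0.0489,0.0085,0,0,0,0.271,0.65],[0.0489,0.0085,0,0,0,0.271,0.65],[0,0,0,0,0,0,0.65],[0,0,0,0,0,0,0.65]]]'
python3 -c "
from h import *
s=snap('wrist','pics/w9.png')
f=plan([.5555,.296,.07],81.85,0,N=3)"
```

```text
t: 19.75
tcp_pos: [0.5543, 0.2965, 0.1435]
tool_rot: [0.755, 0.656, -0.001, -0.0]
force: [-1.0, -0.4, -2.9]
finger_gap: 0.734
gripper_force: 56.3
N=3 min 1.6 row [0.0003, 0.0006, 0.0306] [-0.0079, 0.0045, 0.0012]
```

View pics/w9.png

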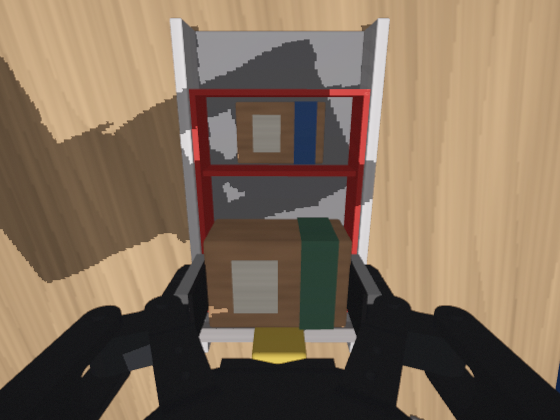

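A lies flat in lane3 at (280,131), below the rim. B is held square at (278,275) above lane2. Next I'll lower it.

```bash
python3 -m pendant '[[[0.0003,0.0006,0.0306,-0.008,0.004,0,0.65],[0.0003,0.0006,0.0306,-0.008,0.004,0,0.65],[0.0003,0.0006,0.0306,-0.008,0.004,0,0.65],[0,0,0,0,0,0,0.65],[0,0,0,0,0,0,0.65]]]'
python3 -c "
from h import *
f=plan([.5555,.296,.0345],81.85,0,N=4)"
```

```text
t: 20.3
tcp_pos: [0.5562, 0.2953, 0.0704]
tool_rot: [0.756, 0.654, 0.0, -0.0]
force: [-0.5, 0.4, -2.3]
finger_gap: 0.738
gripper_force: 56.4
N=4 min 1 row [0.0002, -0.0002, 0.0112] [0.0003, -0.0008, -0.0039]
```

```bash
python3 -m pendant '[[[0.0002,-0.0002,0.0112,0,0,-0.004,0.65],[0.0002,-0.0002,0.0112,0,0,-0.004,0.65],[0.0002,-0.0002,0.0112,0,0,-0.004,0.65],[0.0002,-0.0002,0.0112,0,0,-0.004,0.65],[0,0,0,0,0,0,0.65],[0,0,0.001,0,0,0,0.65],[0,0,0,0,0,0,0.65],[0,0,0,0,0,0,0.65]]]'
```

```text
t: 21.1
tcp_pos: [0.556, 0.2974, 0.0339]
tool_rot: [0.755, 0.656, 0.001, 0.0]
force: [-0.7, 0.1, -2.9]
finger_gap: 0.737
gripper_force: 56.5
```

```bash
python3 -m pendant '[[[0,0,0.002,0,0,0,0.65],[0,0,0,0,0,0,0.65],[0,0,0,0,0,0,0.65]]]'
```

```text
t: 21.4
tcp_pos: [0.5563, 0.2975, 0.0331]
tool_rot: [0.755, 0.656, 0.001, 0.0]
force: [-0.6, 0.2, 4.3]
finger_gap: 0.736
gripper_force: 57.3
```

Contact with the floor. Release and rise, then plan the bar grasp (tool y along tray y).

```bash
python3 -m pendant '[[[0,0,0,0,0,0,0.87],[0,0,0,0,0,0,0.87],[0,0,0,0,0,0,0.87],[0,0,0,0,0,0,0.87],[0,0,-0.01,0,0,0,0.87],[0,0,-0.03,0,0,0,0.87],[0,0,-0.05,0,0,0,0.87],[0,0,-0.05,0,0,0,1],[0,0,-0.04,0,0,0,1],[0,0,0,0,0,0,1],[0,0,0,0,0,0,1]]]'
python3 - <<'E'
from h import *
s=snap('scene','pics/sc10.png')
th=np.radians(81.85);X=np.array([np.sin(th),-np.cos(th)]);Y=np.array([np.cos(th),np.sin(th)]);c=np.array([.5555,.296])
for n,s in(('scene',s),('side',snap('side'))):
    P=cloud(s); q=P[...,:2]-c; x=q@X; y=q@Y
    for k,y0 in((1,-.058),(2,0),(3,.058)):
        m=(abs(x)<.05)&(abs(y-y0)<.024)&(P[...,2]<.1)&(P[...,2]>.03); z=P[m][:,2]
        print(n,k,m.sum(),np.percentile(z,[5,50,95]).round(4) if m.sum() else '')
    m=(abs(x)<.05)&(y<-.08)&(y>-.14)&(P[...,2]>.086)&(P[...,2]<.095)
    if m.sum(): print('grip tray xy',(x[m].min()+x[m].max())/2,(y[m].min()+y[m].max())/2,m.sum())
m=monitor.sense();print(m['tcp_pos'],m['q'].round(2))
# option: tool x along tray x => yaw -8.15
g=c-.1045*Y; f=plan([*g,.17],-8.15,0); f=plan([*g,.155],171.85,0)
E
```

```text
t: 22.5
tcp_pos: [0.5561, 0.2974, 0.1777]
tool_rot: [0.755, 0.656, 0.002, 0.001]
force: [0.0, 0.3, -0.8]
finger_gap: 0.998
gripper_force: 0.0
scene 1 77 [0.0323 0.0412 0.0459]
scene 2 199 [0.0339 0.0412 0.0458]
scene 3 191 [0.0337 0.041  0.0462]
grip tray xy 0.0033057633772671444 -0.1055397888731256 67
side 1 457 [0.0337 0.0401 0.0434]
side 2 474 [0.0336 0.04   0.0431]
side 3 512 [0.0348 0.0399 0.0428]
grip tray xy -0.002074963394338679 -0.10240010520513139 134
[0.55483321 0.29690485 0.17531065] [0.31 0.61 1.49 0.   1.04 0.45]
N=14 min 13.7 row [-0.0077, 0.007, 0.0005] [-0.0003, 0.0001, 0.9359]
N=14 min 13.6 row [-0.0078, -0.0069, 0.0018] [-0.0001, -0.0003, -0.9341]
```

All three carton tops read 40 mm, below the 45 mm rim. The grip is at tray y ≈ -0.104. Next: go over the grip, turned to straddle it along y.

```bash
python3 -m pendant '[[[-0.0078,-0.0069,0.0018,0,0,-0.934,0.8],[-0.0078,-0.0069,0.0018,0,0,-0.934,0.8],[-0.0078,-0.0069,0.0018,0,0,-0.934,0.8],[-0.0078,-0.0069,0.0018,0,0,-0.934,0.8],[-0.0078,-0.0069,0.0018,0,0,-0.934,0.8],[-0.0078,-0.0069,0.0018,0,0,-0.934,0.8],[-0.0078,-0.0069,0.0018,0,0,-0.934,0.8],[-0.0078,-0.0069,0.0018,0,0,-0.934,0.8],[-0.0078,-0.0069,0.0018,0,0,-0.934,0.8],[-0.0078,-0.0069,0.0018,0,0,-0.934,0.8],[-0.0078,-0.0069,0.0018,0,0,-0.934,0.8],[-0.0078,-0.0069,0.0018,0,0,-0.934,0.8],[-0.0078,-0.0069,0.0018,0,0,-0.934,0.8],[-0.0078,-0.0069,0.0018,0,0,-0.934,0.8],[0,0,0,0,0,0,0.8],[0,0,0,0,0,0,0.8]]]'
python3 -c "
from h import *
th=np.radians(81.85);Y=np.array([np.cos(th),np.sin(th)]);c=np.array([.5555,.296])
plan([*(c-.104*Y),.078],171.85,0,N=4)"
```

```text
t: 24.2
tcp_pos: [0.5407, 0.193, 0.1547]
tool_rot: [0.073, 0.997, 0.0, -0.0]
force: [0.1, -0.4, 0.0]
finger_gap: 0.797
gripper_force: 0.0
N=4 min 1.7 row [-0.0, -0.0, 0.024] [0.0015, -0.0021, -0.0063]
```

```bash
python3 -m pendant '[[[0,0,0.024,0,0,-0.006,0.8],[0,0,0.024,0,0,-0.006,0.8],[0,0,0.024,0,0,-0.006,0.8],[0,0,0.024,0,0,-0.006,0.8],[0,0,0,0,0,0,0.8],[0,0,0,0,0,0,0.15],[0,0,0,0,0,0,0.15],[0,0,0,0,0,0,0.15],[0,0,0,0,0,0,0.15],[0,0,0,0,0,0,0.15],[0,0,0,0,0,0,0.15]]]' 30
python3 -c "
from h import *
th=np.radians(81.85);Y=np.array([np.cos(th),np.sin(th)])
s=monitor.sense();p=s['tcp_pos'];c=np.array([.5555,.296]);print('y tray',(p[:2]-c)@Y)
d=.108-(p[:2]-c)@Y
plan([*(p[:2]+d*Y),p[2]],171.85,0,N=16)"
```

```text
t: 25.3
tcp_pos: [0.5424, 0.1934, 0.0804]
tool_rot: [0.07, 0.998, 0.001, 0.002]
force: [-0.6, 0.3, 6.3]
finger_gap: 0.274
gripper_force: 32.2
y tray -0.10343333499271112
N=16 min 4.7 row [-0.0, 0.0165, 0.0] [0.0011, 0.0019, 0.0013]
```

```bash
python3 -m pendant '[[[0,0.008,0,0,0,0,0.15],[0,0.0165,0,0,0,0,0.15],[0,0.0165,0,0,0,0,0.15],[0,0.0165,0,0,0,0,0.15],[0,0.0165,0,0,0,0,0.15],[0,0.0165,0,0,0,0,0.15],[0,0.0165,0,0,0,0,0.15],[0,0.0165,0,0,0,0,0.15],[0,0.0165,0,0,0,0,0.15],[0,0,0,0,0,0,0.15]]]'
python3 -c "
from h import *
th=np.radians(81.85);Y=np.array([np.cos(th),np.sin(th)])
s=monitor.sense();p=s['tcp_pos'];c=np.array([.5555,.296]);print('y tray',(p[:2]-c)@Y)
d=.108-(p[:2]-c)@Y
plan([*(p[:2]+d*Y),p[2]],171.85,0,N=8)"
```

```text
t: 26.3
tcp_pos: [0.5584, 0.306, 0.0804]
tool_rot: [0.069, 0.998, 0.002, 0.002]
force: [0.3, 0.6, 6.2]
finger_gap: 0.271
gripper_force: 32.3
y tray 0.01030494743194286
N=8 min 2.2 row [-0.0, 0.0153, 0.0] [0.0037, 0.0049, 0.0038]
```

```bash
python3 -m pendant '[[[0,0.0153,0,0,0,0,0.15],[0,0.0153,0,0,0,0,0.15],[0,0.0153,0,0,0,0,0.15],[0,0.0153,0,0,0,0,0.15],[0,0.0153,0,0,0,0,0.15],[0,0.0153,0,0,0,0,0.15],[0,0.0153,0,0,0,0,0.15],[0,0.0153,0,0,0,0,0.15],[0,0,0,0,0,0,0.15],[0,0,0,0,0,0,0.15]]]'
python3 -c "
from h import *
th=np.radians(81.85);Y=np.array([np.cos(th),np.sin(th)])
s=monitor.sense();p=s['tcp_pos'];c=np.array([.5555,.296]);print('y tray',(p[:2]-c)@Y)"
```

```text
t: 27.3
tcp_pos: [0.5719, 0.4015, 0.0804]
tool_rot: [0.07, 0.998, 0.001, 0.002]
force: [0.4, 0.8, 5.2]
finger_gap: 0.273
gripper_force: 32.2
y tray 0.1067685540896996
```

The bar joint is now about 0.218. Release, rise and verify.

```bash
python3 -m pendant '[[[0,0,0,0,0,0,0.6],[0,0,0,0,0,0,0.6],[0,0,0,0,0,0,0.6],[0,0,0,0,0,0,0.6],[0,0,-0.02,0,0,0,0.6],[0,0,-0.04,0,0,0,0.6],[0,0,-0.05,0,0,0,0.6],[0,0,-0.05,0,0,0,0.6],[0,0,0,0,0,0,0.6],[0,0,0,0,0,0,0.6],[0,0,0,0,0,0,0.6]]]'
python3 - <<'E'
from h import *
th=np.radians(81.85);X=np.array([np.sin(th),-np.cos(th)]);Y=np.array([np.cos(th),np.sin(th)]);c=np.array([.5555,.296])
for n in('scene','side'):
    P=cloud(snap(n)); q=P[...,:2]-c; x=q@X; y=q@Y
    for k,y0 in((1,-.058),(2,0),(3,.058)):
        m=(abs(x)<.05)&(abs(y-y0)<.024)&(P[...,2]<.1)&(P[...,2]>.03); z=P[m][:,2]
        print(n,k,m.sum(),np.percentile(z,[5,50,95]).round(4) if m.sum() else '')
    m=(abs(x)<.05)&(y>.08)&(y<.14)&(P[...,2]>.086)&(P[...,2]<.095)
    if m.sum(): print('grip y',(y[m].min()+y[m].max())/2,m.sum())
E
```

```text
t: 28.4
tcp_pos: [0.5698, 0.4006, 0.2069]
tool_rot: [0.07, 0.998, 0.0, 0.0]
force: [-0.1, -0.6, -0.4]
finger_gap: 0.601
gripper_force: 0.0
scene 1 181 [0.0357 0.0415 0.0458]
scene 2 199 [0.033  0.0412 0.0451]
scene 3 191 [0.0344 0.0408 0.0453]
grip y 0.10694500169516677 56
side 1 466 [0.0326 0.0399 0.0432]
side 2 471 [0.034  0.0401 0.043 ]
side 3 464 [0.0343 0.0402 0.0428]
grip y 0.10818428511865895 181
```

The bar stands at y ≈ +107 mm (joint about 0.219), all three cartons lie flat with tops at 40 mm, and the robot is clear. Handing in.

```bash
python3 -c "
from h import *
print(job.sign_off())"
```

```text
the job is handed in; nothing more can be done
None
```

The job is handed in at about 28 s of the 72 s allowed, with no verdict returned: A is flat in lane3, B is flat in lane2, the orange carton is still in its lane, and the level bar was slid to the +y end (about 0.219 of 0.224 m).

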